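# Load the ultrasonic cleaner and put its lid on

### The job

Load the ultrasonic cleaner: lift the wire basket with the two heat sinks by its arched handle, lower it into the cleaner's tank until it stands flat on the tank floor, and let go. Then lift the cleaner's lid (the larger of the two lids) by its bar handle and set it squarely on the tank so that it is fully down. Set both down rather than dropping them (no free fall over about 10 mm), keep the heat sinks in the basket and leave the other things on the bench alone.

Things in the scene. Friction and masses are not known exactly. Their poses are not given: they have to be found in the camera images.
- cleaner: (All sizes in mm.) Ultrasonic cleaner, a white box 190 (x) x 215 (y) x 145 high, fixed to the bench; its control panel faces its -x. Open tank in the top, centred, 140 (x) x 165 (y), 95 deep, lined with bare steel. Origin at the centre of the underside, z up.
- tank_floor (a point): Centre of the tank's inner floor, 50 above the bench; axes as the cleaner's.
- tank_rim (a point): Centre of the tank's mouth, level with the rim, 145 above the bench; axes as the cleaner's.
- basket: Loose steel wire basket, 116 (x) x 140 (y), walls 42 high and 4 thick, floor 4 thick, with a rigid arched handle standing over its middle in the plane x = 0; about 0.3 kg and 0.2 kg of contents. Origin at the centre of the underside, z up.
- basket_handle (a point): Centre of the basket's black handle grip, a square bar 12 x 12 and 84 long along the basket's y, 80 above the basket's underside; axes as the basket's. Pinch it across the basket's x. The whole handle ends 86 above the underside, so it is below the tank's rim once the basket is in.
- heatsink0: Finned bare aluminium heat sink, 30 (x) x 76 (y) x 26 high, about 0.1 kg, lying loose in the basket on one side of the handle. Origin at the centre of the underside.
- heatsink1: The same, on the other side of the handle.
- lid: The cleaner's loose steel lid, lying on the bench, handle up. Plate 168 (x) x 193 (y) x 5 thick, its underside 8 above the origin; below it a locating step 130 (x) x 155 (y) x 8 high, which drops into the tank mouth with 5 to spare on every side. About 0.3 kg. Origin at the centre of the step's underside, z up; fully down, the origin is 8 below the rim. Either way round fits.
- lid_handle (a point): Centre of the lid's black bar handle, 12 x 12 and 90 long along the lid's y, 45 above the lid's origin (32 above the plate's top); axes as the lid's. Pinch it across the lid's x.
- small_lid: Bystander: a smaller steel lid, plate 104 x 112, of another tank, at the back of the bench. It does not fit. Origin at the centre of its underside.
- spool: Bystander: metal spool, 58 across, 55 high. Origin under its centre.
- flux_bottle: Bystander: white bottle, 44 across, 95 high. Origin under its centre.
- jar: Bystander: amber jar, 58 across, 60 high. Origin under its centre.
- screwdriver: Bystander: screwdriver lying at the back of the bench.

How it is judged:
By the outcome, as a careful person would: the job done as asked, in the order asked, and still so for the second after the job is handed in, with the robot touching nothing.
It also fails if it takes over 72 s, if anything falls off the work surface, if the arm or the gripper's body presses on something with over 40 N, if the wrist force passes 120 N, or if a joint passes its speed limit or range.

### The arm

A 7-joint arm with a two-finger parallel gripper is mounted at the origin on the work surface. World frame = base frame: x ahead of the robot, y to its left, z up, the work surface at z = 0. Lengths are in mm, angles in rad, forces in N, time in s.
With the tool pointing down it reaches from about 425 to 950 mm from the base axis. Payload 16.7 kg.
Tool frame: the origin (TCP) lies midway between the tips of the shut fingers; the grasp point (between the pads) lies 19 mm behind it; z points along the fingers, y is the line along which they close (so a half turn about z gives the same grasp; the last joint's range is limited). The gripper opens to 94 mm and grips with 3 to 60 N. Pads are 16 mm wide; open, the fingers measure 119 mm over their backs; the gripper's body (75 mm by 177 mm) begins 78 mm behind the grasp point.
Start: joints at [-1.419, 0.426, 0.074, 1.606, -0.034, 1.111, -0.067], TCP at [199.994, 644.65, 168.767] pointing down, gripper open.
Joint ranges: [-2.85, 2.85], [-0.5, 2.14], [-1.23, 1.37], [0.21, 2.46], [-1.02, 4.16], [0.16, 2.05], [-2.73, 2.73]. Speed limits (rad/s): [1.89, 1.89, 2.39, 2.39, 3.01, 3.01, 3.01].

### API

Orientations are given as a rotation vector (axis times angle).
In Python, from plant import ctrl gives the robot as it stands.
- The arm moves only by the tool apply_moves, never from a script. Its argument "motion" is a list that holds one entry, the list of rows, each a list of 5 numbers: the closure, from 0 (fully open) to 1 (shut), then the shift along the tool's x, y, z normalised to -1 to 1, where 1 is 25 mm, then the turn about the tool's z normalised to -1 to 1, where 1 is 0.12 rad. A call has 1 to 20 rows; each row shifts and turns the commanded pose from where the row before left it, along the tool's axes as they then stand; what a row does not reach is not made up. A row lasts 1/8 s, in which the tool goes at most 62.5 mm and 10.7 degrees, less where a joint would pass 70% of its speed; a pose out of reach is approached as far as the arm can. A call with a number of a shift or a turn outside -1 to 1 is refused whole. A call with a gripper value outside its range is refused whole. The fingers move at their own pace and stop on an object; "newtons" is the grip in N (left out, the last holds). Time passes only in rows, so rows that do not move let the fingers close. It gives the time, the measured TCP pose, the force, the opening and the grip force at its end, in the units of the state.
- ctrl.get_state(): the state, without advancing time (a new reading comes with each control period).
- ctrl.read_camera(name): name is "scene" or "top" or "wrist"; returns the picture (400x640x3 uint8, red, green, blue); there is no depth.
- ctrl.get_calibration(name): a dict with "mtx" (3x3 intrinsics, pixels), "pose" (4x4, takes a point from camera to world coordinates). Camera axes: x right, y up, looking along -z (the intrinsics and any distortion apply to the point x, -y, -z); pixel columns grow to the right and rows downward; lengths in mm; the calibration is good to about 2 mm. The wrist camera is an equidistant fisheye: a pixel r from the principal point sees the ray r / f radians off the axis. A picture is of the moment at which its call begins: read the wrist's pose just before it. get_calibration takes no time and is no camera call; for the wrist camera it gives the pose at the moment of the call.
- ctrl.sign_off(): hands the job in; it is judged then, once.
The state is a dict: "clock": time; "qpos": joint angles; "qd": joint speeds; "joint_torque": joint torques, N m; "position": TCP position; "orientation": TCP orientation; "ft_force": force on the tool from outside, world axes, zero at the start; "ft_torque": the same for the moment, N m; "width": finger opening in mm; "finger_force": force on a finger pad.
Only numpy, scipy, OpenCV 4.12 (cv2) and the standard library are available. Lean on these libraries where they do the work, as an engineer would, in place of code of your own. Each camera call takes 0.05 s, during which the arm holds its last target. There are 200 camera calls.

## Working session

There is one attempt and no reset: what is moved stays moved. The work goes in short steps, Python scripts to look and compute and a tool call to move; the robot and the scene stay as the last step left them, time stands still between calls to the robot, and variables do not carry over. Pictures are saved under pics/ and viewed, at most 10 in all, crops included, and the job is handed in when it is done.

Besides the shell and the picture viewer there is one more tool, called after "Emit:" as name(argument=value, ...) on one line, values as JSON. apply_moves: Moves the arm, as the interface text tells. Scaled input: -1 to 1 covers 25 mm each way for a shift and 0.12 rad each way for a turn. Its arguments: {"type":"object","properties":{"motion":{"type":"array"},"newtons":{"type":"number"}},"required":["motion"]}

```bash
ls; mkdir -p pics; python3 - <<'E'
from plant import ctrl
import cv2
s=ctrl.get_state()
print({k:s[k] for k in("clock","position","orientation","width","ft_force")})
for n in("scene","top"):
    im=ctrl.read_camera(n); cv2.imwrite(f"pics/{n}0.png",im[:,:,::-1])
    c=ctrl.get_calibration(n); print(n,c)
E
```

```text
pics
{'clock': 0.0, 'position': array([199.8642646 , 644.24240204, 168.06807962]), 'orientation': array([-4.70698089e-01, -3.10600771e+00,  1.98795646e-03]), 'width': 94.1446226735532, 'ft_force': array([ 0.09014365,  0.34484347, -0.0353521 ])}
scene {'mtx': array([[439.30217492,   0.        , 322.43302556],
       [  0.        , 439.30217492, 202.53907545],
       [  0.        ,   0.        ,   1.        ]]), 'pose': array([[-7.63207476e-01, -4.23885378e-01,  4.87683847e-01,
         1.12787448e+03],
       [ 6.46152071e-01, -4.99084700e-01,  5.77409702e-01,
         6.62829163e+02],
       [-1.35998309e-03,  7.55801329e-01,  6.54799589e-01,
         8.27011029e+02],
       [ 0.00000000e+00,  0.00000000e+00,  0.00000000e+00,
         1.00000000e+00]])}
top {'mtx': array([[396.91140986,   0.        , 324.47674147],
       [  0.        , 396.91140986, 193.28877691],
       [  0.        ,   0.        ,   1.        ]]), 'pose': array([[ 1.49134023e-02,  9.89630653e-01, -1.42859233e-01,
         4.57412159e+02],
       [-9.99888321e-01,  1.46220966e-02, -3.08878721e-03,
         5.70360788e+00],
       [-9.67857003e-04,  1.42889343e-01,  9.89738197e-01,
         1.08451568e+03],
       [ 0.00000000e+00,  0.00000000e+00,  0.00000000e+00,
         1.00000000e+00]])}
```

View pics/scene0.png

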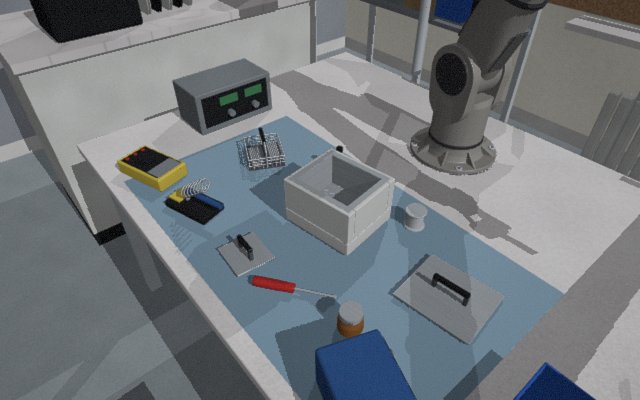

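View pics/top0.png

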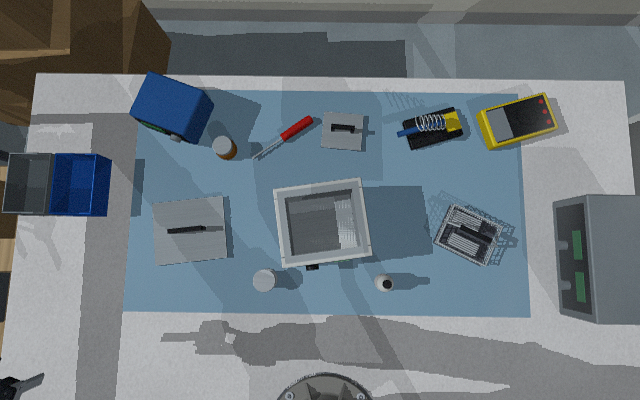

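The two views show the lid at top (190,230), cleaner at (322,222) and basket at (470,232). In the scene view they are at (448,295), (340,195) and (263,150). Next I'll enlarge these with pixel grids.

```bash
cat > h.py <<'E'
import cv2,numpy as np
def tile(im,x0,y0,w,h,W,H):
    t=cv2.resize(im[y0:y0+h,x0:x0+w],(W,H),interpolation=cv2.INTER_CUBIC)
    for x in range(-(-x0//10)*10,x0+w,10):
        X=int((x+.5-x0)*W/w); cv2.line(t,(X,0),(X,5),(0,0,255),1)
        if x%20==0: cv2.putText(t,str(x),(X-10,16),0,.35,(0,0,255),1)
    for y in range(-(-y0//10)*10,y0+h,10):
        Y=int((y+.5-y0)*H/h); cv2.line(t,(0,Y),(5,Y),(0,0,255),1); cv2.putText(t,str(y),(7,Y+4),0,.35,(0,0,255),1)
    return t
def tiles(im_list,fn):
    t=[tile(*a) for a in im_list]
    cv2.imwrite(fn,np.vstack([np.hstack(t[:2]),np.hstack(t[2:4])]))
def proj(c,P):
    R=c["pose"][:3,:3];p=(np.atleast_2d(P)-c["pose"][:3,3])@R
    p=p*[1,-1,-1]; q=p@c["mtx"].T
    return q[:,:2]/q[:,2:]
E
python3 - <<'E'
import cv2; from h import *
t=cv2.imread("pics/top0.png"); s=cv2.imread("pics/scene0.png")
d=(120,90,400,300)
tiles([(t,130,185,*d),(t,262,176,*d),(t,415,190,*d),(s,388,250,*d)],"pics/a.png")
tiles([(s,275,145,*d),(s,215,105,*d),(s,275,205,*d),(s,235,120,60,45,400,300)],"pics/b.png")
E
```

```text
(no output)
```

View pics/a.png

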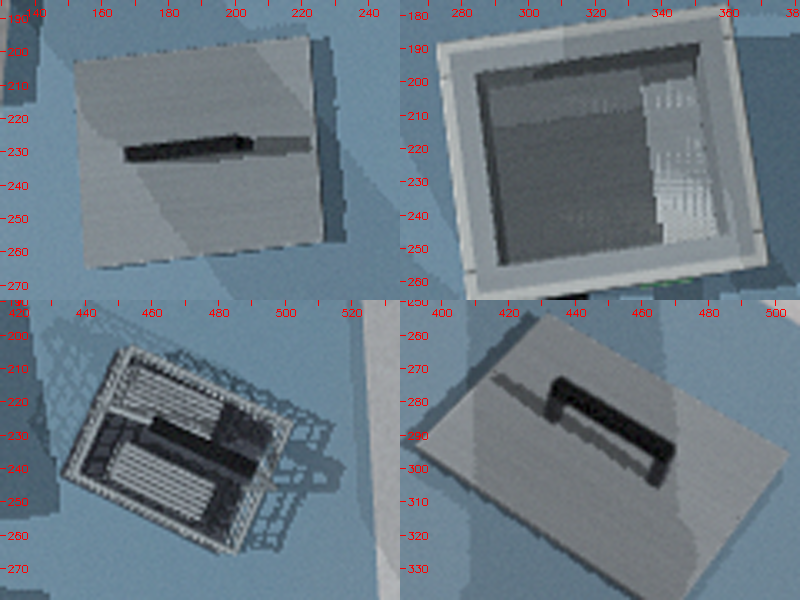

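View pics/b.png

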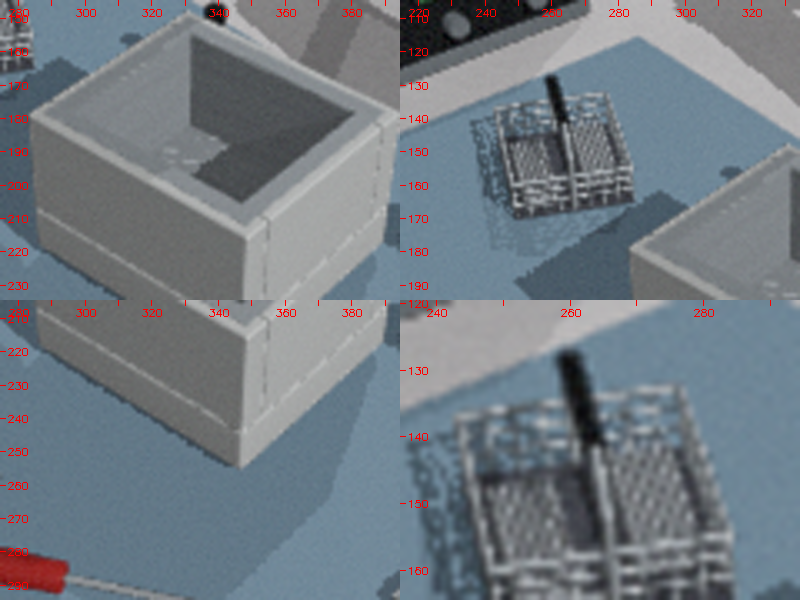

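Tile readings:
- **Lid plate:** top tile corners (75,62), (307,37), (323,242), (88,268). Its bar centre is at (182,148).
- **Cleaner rim:** (37,45), (333,7), (366,265), (70,297).
- **Basket rim:** (127,47), (293,122), (238,255), (65,175). Its grip centre is at (202,149).

I also read the matching scene points, and I'll fit pose and height to all of them.

```bash
cat > fit.py <<'E'
from plant import ctrl; from h import *
from scipy.optimize import least_squares
C={n:ctrl.get_calibration(n) for n in("top","scene")}
off={"tl":("top",130,185,.3),"tc":("top",262,176,.3),"tb":("top",415,190,.3),"sl":("scene",388,250,.3),"sc":("scene",275,145,.3),"sd":("scene",275,205,.3),"sb":("scene",235,120,.15)}
def fit(name,obs,x0):
    # obs: (tile,X,Y,[local x,y,z]);  unknown x,y,z(shift),yaw
    px=[];P=[];cam=[]
    for k,X,Y,p in obs:
        c,a,b,s=off[k]; px.append((a+X*s-.5,b+Y*s-.5));P.append(p);cam.append(c)
    px=np.array(px);P=np.array(P,float);w=np.array([[1.]]*len(P))
    def r(v):
        c,s=np.cos(v[3]),np.sin(v[3]); W=P@np.array([[c,-s,0],[s,c,0],[0,0,1]]).T+v[:3]
        return np.array([(proj(C[cc],W[i])[0]-px[i]) for i,cc in enumerate(cam)])
    o=least_squares(lambda v:r(v).ravel(),x0,loss="soft_l1",x_scale=[10,10,10,.1]); print(name,o.x.round(3)); print(r(o.x).round(1).tolist())
    return o.x
def rect(tile,pts,a,b,z,order):
    return [(tile,*p,(sx*a/2,sy*b/2,z)) for p,(sx,sy) in zip(pts,order) if p]
A=[(1,1),(1,-1),(-1,-1),(-1,1)]   # top view TL,TR,BR,BL
# scene view: +x is toward camera-left-down, +y toward right-down
lid=rect("tl",[(75,62),(307,37),(323,242),(88,268)],168,193,13,A)+rect("sl",[None,(12,147),(145,15),(388,155)],168,193,13,[(1,1),(1,-1),(-1,-1),(-1,1)])
fit("lid",lid,[420,350,0,.1])
h=[("tl",182,148,(0,0,51)),("sl",214,114,(0,0,48))]
fit("lid+h",lid+h,[420,350,0,.1])
fit("lidhandle only",[("tl",124,155,(0,45,0)),("tl",240,143,(0,-45,0)),("sl",270,151,(0,45,0)),("sl",158,82,(0,-45,0))],[420,350,45,.1])
cl=rect("tc",[(37,45),(333,7),(366,265),(70,297)],190,215,145,A)+rect("sc",[(243,238),(32,115),(190,10),(398,118)],190,215,145,A)
base=[("sd",237,167,(95,107.5,0)),("sd",38,45,(95,-107.5,0))]
fit("cl",cl,[430,0,0,.1]); 
fit("cl+base",cl+base,[430,0,0,.1])
inn=rect("tc",[(77,73),(298,43),None,(100,265)],140,165,145,A)+rect("sc",[(240,203),None,(190,37),(355,113)],140,165,145,A)
fit("inner",inn,[430,0,0,.1])
fit("all",cl+inn+base,[430,0,0,.1])
bk=rect("tb",[(127,47),(293,122),(238,255),(65,175)],116,140,42,A)+rect("sb",[(332,240),(88,270),(58,113),(283,85)],116,140,42,[(1,1),(1,-1),(-1,-1),(-1,1)])
fit("bk",bk,[430,-370,0,-.4])
fit("bkhandle",[("tb",153,126,(0,42,0)),("tb",250,173,(0,-42,0)),("sb",170,57,(0,-42,0)),("sb",193,135,(0,42,0))],[430,-370,80,-.4])
E
python3 fit.py
```

```text
lid [ 5.07944e+02  3.73155e+02 -5.00300e+00  1.27000e-01]
[[0.1, -0.1], [1.0, -0.4], [0.9, -0.2], [-0.6, 0.2], [0.7, 0.3], [0.1, -0.3], [0.2, 0.1]]
lid+h [ 5.07764e+02  3.73247e+02 -4.00000e+00  1.28000e-01]
[[-0.1, -0.1], [0.8, -0.4], [0.8, -0.2], [-0.8, 0.3], [0.8, 0.0], [0.2, -0.5], [0.4, -0.2], [0.1, 0.1], [-0.8, 1.3]]
lidhandle only [5.07161e+02 3.73473e+02 4.66380e+01 1.15000e-01]
[[0.2, -0.1], [-0.1, 0.1], [1.0, 0.6], [-0.9, -0.6]]
cl [ 5.25697e+02  1.35450e+01 -5.73400e+00  1.38000e-01]
[[0.4, -1.1], [-0.1, -0.4], [1.0, 1.1], [-1.1, 2.8], [0.1, 1.3], [-1.9, 0.0], [-0.4, 0.3], [1.0, -0.6]]
cl+base [ 5.25075e+02  1.33300e+01 -4.23000e+00  1.37000e-01]
[[0.4, -0.9], [0.1, -0.3], [1.1, 1.4], [-1.1, 3.1], [0.2, 0.7], [-1.8, -0.6], [-0.2, -0.2], [1.2, -1.1], [-0.1, 4.3], [-0.3, 1.9]]
inner [ 5.25755e+02  1.31970e+01 -3.64800e+00  1.52000e-01]
[[-0.5, -0.1], [1.3, -0.4], [-0.1, 0.8], [0.1, 0.9], [-0.1, -1.2], [0.0, 0.4]]
all [ 5.25311e+02  1.30860e+01 -3.90100e+00  1.42000e-01]
[[0.3, -0.8], [-0.0, -0.6], [1.4, 1.0], [-0.8, 3.2], [0.4, 0.5], [-1.9, -0.5], [-0.6, -0.3], [1.0, -1.4], [-0.2, -0.3], [1.6, 0.1], [-0.4, 0.7], [-0.3, 0.9], [0.4, -1.2], [0.1, 0.6], [0.1, 4.2], [-0.5, 2.0]]
bk [ 5.05398e+02 -3.72998e+02 -7.70800e+00 -4.24000e-01]
[[0.2, -0.3], [-0.6, -0.4], [-0.5, 0.1], [1.8, 1.0], [-36.2, 5.9], [-6.0, -22.2], [32.9, -3.9], [7.9, 23.2]]
bkhandle [ 5.03965e+02 -3.72078e+02  8.05780e+01 -4.49000e-01]
[[-0.5, -0.6], [1.1, 0.3], [-0.0, -0.7], [0.5, 1.3]]
```

The fitted heights agree with the text: lid bar 46.6 against 45, grip 80.6 against 80. All points are within reach. The poses (x, y, yaw) are:
- **Lid:** (507.5, 373, 0.125)
- **Cleaner:** (525.3, 13, 0.142)
- **Basket:** (504.5, -372, -0.44)

The scene corners of the basket were mislabelled in the fit, so I'll correct them. The first move goes over the lid.

```bash
sed -i 's/\[(332,240),(88,270),(58,113),(283,85)\],116,140,42,\[.*\])$/[(88,270),(58,113),(283,85),(332,240)],116,140,42,A)/' fit.py; python3 fit.py | grep -A1 '^bk'
cat > plan.py <<'E'
import sys,numpy as np; from plant import ctrl; from scipy.spatial.transform import Rotation as Ro
# args: x y z(TCP) yaw(angle of tool y, mod pi) [max step mm]
def plan(x,y,z,yaw,step=25):
    s=ctrl.get_state(); p=s["position"].copy(); R=Ro.from_rotvec(s["orientation"]).as_matrix()
    a=np.arctan2(R[1,1],R[0,1]); d=-((yaw-a+np.pi/2)%np.pi-np.pi/2)  # turn about tool z
    t=np.array([x,y,z]); D=np.linalg.norm(t-p); n=max(int(np.ceil(max(D/step,abs(d)/.12))),1)
    print("t %.2f"%s["clock"],p.round(1),"toolY %.3f"%a,"tilt",R[2].round(3),"F",s["ft_force"].round(1),"w %.1f"%s["width"],"q",s["qpos"].round(2),"n",n,"turn %.3f"%(d/n/.12))
    rows=[]; 
    for i in range(n):
        c=R.T@(t-p)/(n-i); c=(c/25).round(3); w=round(d/n/.12,3); rows.append([*c.tolist(),w])
        p=p+R@c*25; R=R@Ro.from_rotvec([0,0,w*.12]).as_matrix()
    return rows
if __name__=="__main__":
    r=plan(*map(float,sys.argv[1:])); print(r)
E
python3 plan.py 490 373 260 0.125
```

```text
bk [ 5.05534e+02 -3.70662e+02 -3.45100e+00 -4.46000e-01]
[[0.5, -0.8], [-0.5, 0.2], [-1.4, 0.4], [1.2, 0.2], [0.1, 0.5], [-0.9, 0.3], [-0.1, -0.3], [0.5, -0.5]]
bkhandle [ 5.03965e+02 -3.72078e+02  8.05780e+01 -4.49000e-01]
[[-0.5, -0.6], [1.1, 0.3], [-0.0, -0.7], [0.5, 1.3]]
t 0.10 [199.9 644.2 168.1] toolY 1.270 tilt [-0.    -0.001 -1.   ] F [-0.3  0.5  0.3] w 93.9 q [-1.42  0.43  0.07  1.61 -0.03  1.11 -0.07] n 17 turn 0.561
[[-0.841, -0.408, -0.216, np.float64(0.561)], [-0.867, -0.35, -0.216, np.float64(0.561)], [-0.888, -0.291, -0.216, np.float64(0.561)], [-0.906, -0.231, -0.216, np.float64(0.561)], [-0.919, -0.169, -0.215, np.float64(0.561)], [-0.928, -0.107, -0.216, np.float64(0.561)], [-0.934, -0.044, -0.215, np.float64(0.561)], [-0.934, 0.019, -0.216, np.float64(0.561)], [-0.931, 0.082, -0.215, np.float64(0.561)], [-0.923, 0.144, -0.216, np.float64(0.561)], [-0.912, 0.206, -0.215, np.float64(0.561)], [-0.896, 0.267, -0.216, np.float64(0.561)], [-0.876, 0.326, -0.215, np.float64(0.561)], [-0.852, 0.384, -0.216, np.float64(0.561)], [-0.824, 0.441, -0.215, np.float64(0.561)], [-0.793, 0.495, -0.216, np.float64(0.561)], [-0.757, 0.548, -0.215, np.float64(0.561)]]
```

Emit:
apply_moves(motion=[[[0,-0.84,-0.41,-0.22,0.56],[0,-0.87,-0.35,-0.22,0.56],[0,-0.89,-0.29,-0.22,0.56],[0,-0.91,-0.23,-0.22,0.56],[0,-0.92,-0.17,-0.22,0.56],[0,-0.93,-0.11,-0.22,0.56],[0,-0.93,-0.04,-0.22,0.56],[0,-0.93,0.02,-0.22,0.56],[0,-0.93,0.08,-0.22,0.56],[0,-0.92,0.14,-0.22,0.56],[0,-0.91,0.21,-0.22,0.56],[0,-0.9,0.27,-0.22,0.56],[0,-0.88,0.33,-0.22,0.56],[0,-0.85,0.38,-0.22,0.56],[0,-0.82,0.44,-0.22,0.56],[0,-0.79,0.5,-0.22,0.56],[0,-0.76,0.55,-0.22,0.56],[0,0,0,0,0],[0,0,0,0,0]]])

```text
clock: 2.48
position: [490.4, 373.9, 262.1]
orientation: [-2.075, -2.359, 0.001]
ft_force: [-0.3, 0.2, -0.2]
width: 94.0
finger_force: 0.0
```

```bash
cat > wr.py <<'E'
import sys,cv2,pickle; from plant import ctrl
n=sys.argv[1]; s=ctrl.get_state(); c=ctrl.get_calibration("wrist"); im=ctrl.read_camera("wrist")
cv2.imwrite(f"pics/{n}.png",im[:,:,::-1]); pickle.dump((c,s),open(f"pics/{n}.pkl","wb"))
print(s["position"].round(1),c["mtx"][0],c["pose"].round(3).tolist())
E
python3 wr.py w1; python3 plan.py 500 0 270 -0.2
```

```text
[490.4 373.9 262.1] [309.70691629   0.         314.55901276] [[0.992, -0.122, -0.034, 480.521], [0.127, 0.955, 0.27, 452.216], [-0.0, -0.272, 0.962, 478.077], [0.0, 0.0, 0.0, 1.0]]
t 2.52 [490.1 374.2 262. ] toolY 0.129 tilt [ 0.    -0.001 -1.   ] F [-0.2  0.5  0.2] w 94.3 q [-1.1   0.28  0.43  1.65 -0.12  1.25 -0.51] n 15 turn 0.183
[[-0.993, -0.102, -0.021, np.float64(0.183)], [-0.995, -0.08, -0.021, np.float64(0.183)], [-0.997, -0.058, -0.021, np.float64(0.183)], [-0.998, -0.036, -0.021, np.float64(0.183)], [-0.998, -0.014, -0.021, np.float64(0.183)], [-0.998, 0.008, -0.021, np.float64(0.183)], [-0.998, 0.03, -0.021, np.float64(0.183)], [-0.997, 0.052, -0.021, np.float64(0.183)], [-0.995, 0.073, -0.021, np.float64(0.183)], [-0.994, 0.095, -0.021, np.float64(0.183)], [-0.991, 0.117, -0.022, np.float64(0.183)], [-0.988, 0.139, -0.021, np.float64(0.183)], [-0.985, 0.16, -0.022, np.float64(0.183)], [-0.982, 0.182, -0.021, np.float64(0.183)], [-0.977, 0.204, -0.022, np.float64(0.183)]]
```

View pics/w1.png

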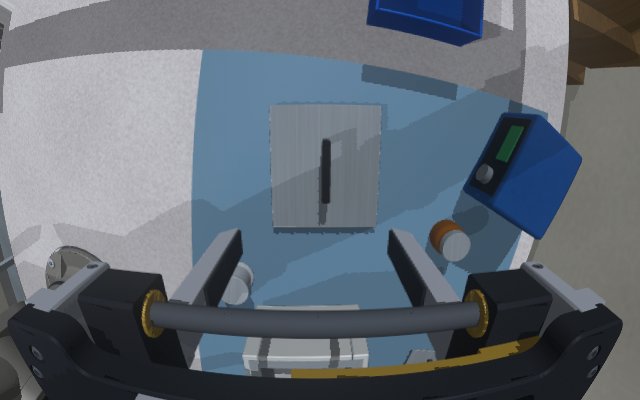

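The wrist view shows the lid plate corners at (270,104), (381,105), (377,228) and (273,228). The bar runs from (326,140) to (326,203). I'll check these against the fit and move on over the tank.

```bash
cat > wb.py <<'E'
import numpy as np,pickle
def back(n,uv,z):
    c,s=pickle.load(open(f"pics/{n}.pkl","rb")); K=c["mtx"]; T=c["pose"]
    out=[]
    for u,v in uv:
        x=(u-K[0,2])/K[0,0];y=(v-K[1,2])/K[1,1];r=np.hypot(x,y)
        d=T[:3,:3]@np.array([np.sin(r)*x/r,-np.sin(r)*y/r,-np.cos(r)])
        out.append(T[:3,3]+d*(z-T[2,3])/d[2])
    return np.array(out)
E
python3 - <<'E'
from wb import *
p=back("w1",[(270,104),(381,105),(377,228),(273,228)],13); print(p.round(1),p.mean(0))
h=back("w1",[(326,140),(326,203)],51); print(h.round(1),h.mean(0))
E
```

```text
[[412.8 458.4  13. ]
 [577.6 479.1  13. ]
 [604.5 285.   13. ]
 [436.7 264.   13. ]] [507.904659   371.62253285  13.        ]
[[500.8 417.4  51. ]
 [513.  327.8  51. ]] [506.88301608 372.60404652  51.        ]
```

Emit:
apply_moves(motion=[[[0,-0.99,-0.1,-0.02,0.18],[0,-1,-0.08,-0.02,0.18],[0,-1,-0.06,-0.02,0.18],[0,-1,-0.04,-0.02,0.18],[0,-1,-0.01,-0.02,0.18],[0,-1,0.01,-0.02,0.18],[0,-1,0.03,-0.02,0.18],[0,-1,0.05,-0.02,0.18],[0,-1,0.07,-0.02,0.18],[0,-0.99,0.1,-0.02,0.18],[0,-0.99,0.12,-0.02,0.18],[0,-0.99,0.14,-0.02,0.18],[0,-0.98,0.16,-0.02,0.18],[0,-0.98,0.18,-0.02,0.18],[0,-0.98,0.2,-0.02,0.18]]])

```text
clock: 4.4
position: [501.1, -2.5, 269.8]
orientation: [2.43, 1.991, -0.0]
ft_force: [-0.2, 0.5, 0.5]
width: 93.9
finger_force: 0.0
```

```bash
python3 plan.py 500 -345 260 -0.446
```

```text
t 4.40 [501.1  -2.5 269.8] toolY -0.198 tilt [-0.  0. -1.] F [-0.2  0.5  0.5] w 93.9 q [-0.79  0.04  0.7   1.89 -0.03  1.23 -0.28] n 14 turn 0.148
[[-0.96, 0.189, 0.028, np.float64(0.148)], [-0.957, 0.206, 0.028, np.float64(0.148)], [-0.953, 0.223, 0.028, np.float64(0.148)], [-0.949, 0.24, 0.028, np.float64(0.148)], [-0.944, 0.257, 0.028, np.float64(0.148)], [-0.94, 0.274, 0.028, np.float64(0.148)], [-0.934, 0.29, 0.028, np.float64(0.148)], [-0.929, 0.307, 0.028, np.float64(0.148)], [-0.924, 0.323, 0.028, np.float64(0.148)], [-0.918, 0.34, 0.028, np.float64(0.148)], [-0.911, 0.356, 0.028, np.float64(0.148)], [-0.905, 0.372, 0.029, np.float64(0.148)], [-0.899, 0.388, 0.028, np.float64(0.148)], [-0.891, 0.404, 0.029, np.float64(0.148)]]
```

Emit:
apply_moves(motion=[[[0,-0.96,0.19,0.03,0.15],[0,-0.96,0.21,0.03,0.15],[0,-0.95,0.22,0.03,0.15],[0,-0.95,0.24,0.03,0.15],[0,-0.94,0.26,0.03,0.15],[0,-0.94,0.27,0.03,0.15],[0,-0.93,0.29,0.03,0.15],[0,-0.93,0.31,0.03,0.15],[0,-0.92,0.32,0.03,0.15],[0,-0.92,0.34,0.03,0.15],[0,-0.91,0.36,0.03,0.15],[0,-0.9,0.37,0.03,0.15],[0,-0.9,0.39,0.03,0.15],[0,-0.89,0.4,0.03,0.15],[0,-0.9,0.4,0,0],[0,0,0,0,0],[0,0,0,0,0]]])

```text
clock: 6.52
position: [499.1, -367.6, 259.1]
orientation: [-2.66, -1.671, 0.001]
ft_force: [-0.2, 0.5, -0.1]
width: 94.3
finger_force: 0.0
```

```bash
python3 wr.py w2; python3 plan.py 504.5 -372 61 -0.446
```

```text
[ 499.1 -367.6  259.1] [309.70691629   0.         314.55901276] [[0.901, 0.418, 0.119, 533.895], [-0.434, 0.867, 0.245, -296.571], [-0.001, -0.272, 0.962, 475.042], [0.0, 0.0, 0.0, 1.0]]
t 6.58 [ 499.4 -367.2  259.1] toolY -0.448 tilt [ 0. -0. -1.] F [-0.   0.3  0.1] w 94.1 q [-0.16  0.37  0.92  1.66 -0.31  1.26  0.38] n 8 turn -0.002
[[-0.011, 0.034, 0.991, np.float64(-0.002)], [-0.011, 0.034, 0.991, np.float64(-0.002)], [-0.011, 0.034, 0.991, np.float64(-0.002)], [-0.011, 0.034, 0.991, np.float64(-0.002)], [-0.011, 0.034, 0.99, np.float64(-0.002)], [-0.01, 0.034, 0.991, np.float64(-0.002)], [-0.011, 0.034, 0.99, np.float64(-0.002)], [-0.01, 0.033, 0.991, np.float64(-0.002)]]
```

View pics/w2.png

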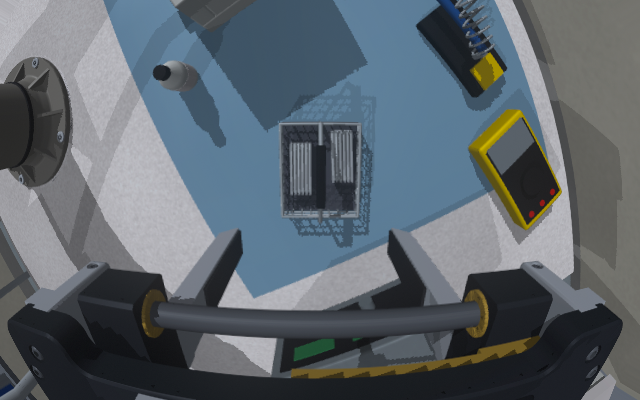

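The wrist view shows the basket rim corners at (281,123), (361,123), (358,217) and (283,217). The grip runs from (320,146) to (320,208), with a heat sink on each side.

```bash
python3 - <<'E'
from wb import *
p=back("w2",[(281,123),(361,123),(358,217),(283,217)],42); print(p.round(1),p.mean(0))
h=back("w2",[(320,146),(320,208)],86); print(h.round(1),h.mean(0),np.arctan2(-(h[0]-h[1])[0],(h[0]-h[1])[1]))
E
```

```text
[[ 485.8 -288.3   42. ]
 [ 586.3 -336.3   42. ]
 [ 526.3 -460.7   42. ]
 [ 425.8 -412.2   42. ]] [ 506.0611118  -374.37503498   42.        ]
[[ 521.8 -336.8   86. ]
 [ 486.7 -410.4   86. ]] [ 504.25376343 -373.60956908   86.        ] -0.4453506477529124
```

Emit:
apply_moves(motion=[[[0,-0.01,0.04,1,0],[0,-0.01,0.04,1,0],[0,-0.01,0.04,1,0],[0,-0.01,0.04,1,0],[0,-0.01,0.04,1,0],[0,-0.02,0.03,1,0],[0,-0.02,0.03,1,0],[0,0,0,0.5,0],[0,0,0,0.4,0],[0,0,0,0,0],[0.5,0,0,0,0],[1,0,0,0,0],[1,0,0,0,0],[1,0,0,0,0],[1,0,0,0,0],[1,0,0,0,0],[1,0,0,0,0]]], newtons=40)

```text
clock: 8.7
position: [504.2, -372.5, 61.8]
orientation: [-2.66, -1.672, 0.0]
ft_force: [0.1, 0.5, 0.2]
width: 27.3
finger_force: 0.0
```

Emit:
apply_moves(motion=[[[1,0,0,0,0],[1,0,0,0,0],[1,0,0,0,0],[1,0,0,0,0],[1,0,0,-0.1,0],[1,0,0,-0.3,0],[1,0,0,-0.4,0],[1,0,0,0,0],[1,0,0,0,0]]])

```text
clock: 9.82
position: [504.3, -372.3, 81.9]
orientation: [2.66, 1.672, 0.0]
ft_force: [-1.3, -0.0, 0.0]
width: 0.4
finger_force: 0.0
```

Width 0.4 and no grip force means the grasp missed. I'll look.

```bash
python3 - <<'E'
from plant import ctrl; from h import *
s=ctrl.read_camera("scene")[:,:,::-1].copy(); t=ctrl.read_camera("top")[:,:,::-1].copy(); w=ctrl.read_camera("wrist")[:,:,::-1].copy()
tiles([(s,205,80,120,90,400,300),(t,415,190,120,90,400,300),(w,220,80,200,150,400,300),(w,0,0,640,400,400,300)],"pics/m1.png")
E
```

```text
(no output)
```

View pics/m1.png

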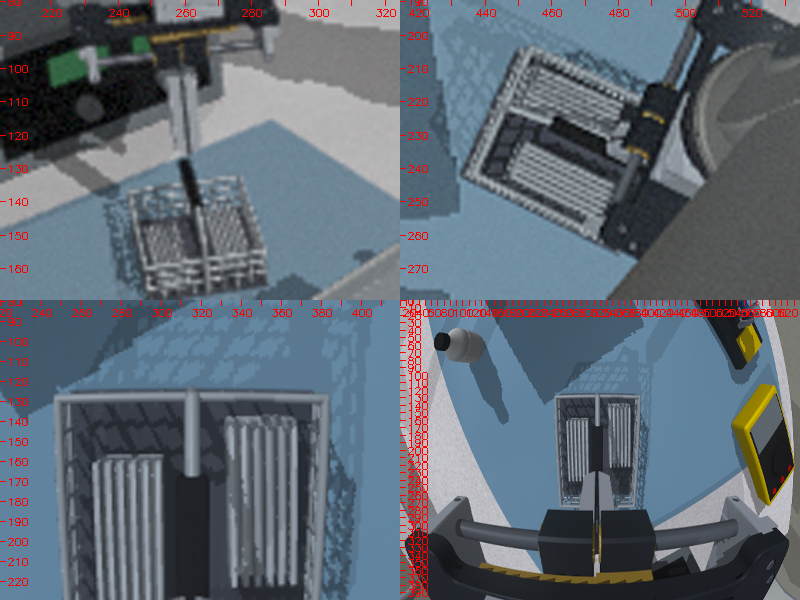

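```bash
python3 - <<'E'
from plant import ctrl; from h import *; from wb import *
from scipy.spatial.transform import Rotation as Ro
for n in("scene","top"):
    c=ctrl.get_calibration(n); print(n,proj(c,[[504.3,-372.3,82],[504.3,-372.3,100],[504.3,-372.3,140]]).round(1))
s=ctrl.get_state();c=ctrl.get_calibration("wrist");K=c["mtx"]
print(s["position"],s["width"],s["ft_force"],K)
for z in (82,100,140):
    p=(np.array([504.3,-372.3,z])-c["pose"][:3,3])@c["pose"][:3,:3]*[1,-1,-1]
    r=np.hypot(p[0],p[1]);th=np.arctan2(r,p[2]); print(K[0,2]+K[0,0]*th*p[0]/r,K[1,2]+K[1,1]*th*p[1]/r)
E
```

```text
scene [[261.8 133.7]
 [261.2 128.7]
 [260.  117.5]]
top [[475.5 234. ]
 [478.2 233.7]
 [484.7 233. ]]
[ 504.07198226 -372.33938632   81.57267621] 0.6637983054647756 [ 1.04165058 -0.11713814 -0.42305757] [[309.70691629   0.         314.55901276]
 [  0.         309.70691629 198.45485282]
 [  0.           0.           1.        ]]
314.3172861420475 221.84496479665106
314.2837529172077 230.856493575559
314.18707497231776 256.97017298729287
```

```bash
python3 - <<'E'
from wb import *
from scipy.spatial.transform import Rotation as Ro
for n in("w1","w2"):
  c,s=pickle.load(open(f"pics/{n}.pkl","rb"));K=c["mtx"];R=Ro.from_rotvec(s["orientation"]).as_matrix()
  for b in(0,20,40):
   for y in(-60,-47,47,60):
    for x in (-8,8):
     p=(s["position"]+R@[x,y,-b]-c["pose"][:3,3])@c["pose"][:3,:3]*[1,-1,-1]
     r=np.hypot(p[0],p[1]);th=np.arctan2(r,p[2]); print(n,b,y,x,round(K[0,2]+K[0,0]*th*p[0]/r),round(K[1,2]+K[1,1]*th*p[1]/r))
E
```

```text
w1 0 -60 -8 236 231
w1 0 -60 8 234 211
w1 0 -47 -8 253 231
w1 0 -47 8 251 211
w1 0 47 -8 376 231
w1 0 47 8 378 211
w1 0 60 -8 393 231
w1 0 60 8 394 211
w1 20 -60 -8 230 241
w1 20 -60 8 227 220
w1 20 -47 -8 247 242
w1 20 -47 8 246 220
w1 20 47 -8 381 242
w1 20 47 8 383 220
w1 20 60 -8 399 241
w1 20 60 8 401 220
w1 40 -60 -8 222 254
w1 40 -60 8 219 231
w1 40 -47 -8 241 254
w1 40 -47 8 239 231
w1 40 47 -8 388 254
w1 40 47 8 390 231
w1 40 60 -8 407 253
w1 40 60 8 409 231
w2 0 -60 -8 236 231
w2 0 -60 8 234 211
w2 0 -47 -8 252 231
w2 0 -47 8 251 211
w2 0 47 -8 376 231
w2 0 47 8 377 211
w2 0 60 -8 392 231
w2 0 60 8 394 211
w2 20 -60 -8 229 242
w2 20 -60 8 227 220
w2 20 -47 -8 247 242
w2 20 -47 8 245 221
w2 20 47 -8 381 242
w2 20 47 8 383 220
w2 20 60 -8 399 241
w2 20 60 8 401 220
w2 40 -60 -8 222 254
w2 40 -60 8 219 231
w2 40 -47 -8 241 254
w2 40 -47 8 239 231
w2 40 47 -8 387 254
w2 40 47 8 389 231
w2 40 60 -8 406 254
w2 40 60 8 409 231
```

The images explain the miss. In both wrist views the open tips appear at (240,230) and (389,231), which puts the real fingertips about 40 mm behind the reported TCP. The shut tips agree with that, as does the lack of any contact force. The fingers therefore closed above the bar and nothing was disturbed. I'll open, go about 60 mm lower and grip again.

Emit:
apply_moves(motion=[[[0,0,0,0,0],[0,0,0,0,0],[0,0,0,0,0],[0,0,0,0,0],[0,0,0,0,0],[0,0,0,0,0],[0,0,0,0.6,0],[0,0,0,0.6,0],[0,0,0,0.5,0],[0,0,0,0.4,0],[0,0,0,0.2,0],[0,0,0,0,0]]])

```text
clock: 11.48
position: [504.1, -372.5, 24.1]
orientation: [-2.66, -1.672, 0.001]
ft_force: [-0.6, -0.3, -0.2]
width: 94.2
finger_force: 0.0
```

Emit:
apply_moves(motion=[[[1,0,0,0,0],[1,0,0,0,0],[1,0,0,0,0],[1,0,0,0,0],[1,0,0,0,0],[1,0,0,0,0],[1,0,0,0,0],[1,0,0,0,0],[1,0,0,0,0]]], newtons=40)

```text
clock: 12.6
position: [504.3, -372.6, 24.3]
orientation: [2.66, 1.672, 0.0]
ft_force: [0.9, 0.3, -0.2]
width: 11.6
finger_force: 40.0
```

Emit:
apply_moves(motion=[[[1,0,0,-0.2,0],[1,0,0,-0.4,0],[1,0,0,-0.7,0],[1,0,0,-0.9,0],[1,0,0,-0.9,0],[1,0,0,-0.9,0],[1,0,0,-0.9,0],[1,0,0,-0.9,0],[1,0,0,-0.6,0],[1,0,0,-0.3,0],[1,0,0,0,0]]])

```text
clock: 13.98
position: [504.2, -372.4, 192.0]
orientation: [2.66, 1.672, 0.0]
ft_force: [0.6, -0.2, -5.1]
width: 11.7
finger_force: 40.0
```

```bash
python3 plan.py 525.3 13 192 0.143 22
```

```text
t 13.97 [ 504.2 -372.4  192. ] toolY -0.448 tilt [ 0.  0. -1.] F [ 0.6 -0.2 -5.1] w 11.7 q [-0.11  0.44  0.88  1.73 -0.37  1.15  0.43] n 18 turn -0.274
[[0.792, -0.329, -0.0, np.float64(-0.274)], [0.802, -0.303, -0.0, np.float64(-0.274)], [0.812, -0.276, -0.0, np.float64(-0.274)], [0.821, -0.249, -0.0, np.float64(-0.274)], [0.828, -0.222, -0.0, np.float64(-0.274)], [0.835, -0.195, -0.0, np.float64(-0.274)], [0.841, -0.168, -0.0, np.float64(-0.274)], [0.846, -0.14, -0.0, np.float64(-0.274)], [0.851, -0.112, -0.0, np.float64(-0.274)], [0.854, -0.084, -0.0, np.float64(-0.274)], [0.856, -0.056, -0.0, np.float64(-0.274)], [0.857, -0.027, -0.0, np.float64(-0.274)], [0.858, 0.001, -0.0, np.float64(-0.274)], [0.857, 0.029, -0.0, np.float64(-0.274)], [0.856, 0.057, -0.0, np.float64(-0.274)], [0.854, 0.085, -0.0, np.float64(-0.274)], [0.85, 0.113, -0.0, np.float64(-0.274)], [0.846, 0.141, -0.001, np.float64(-0.274)]]
```

Emit:
apply_moves(motion=[[[1,0.4,-0.17,0,-0.14],[1,0.8,-0.32,0,-0.27],[1,0.81,-0.29,0,-0.27],[1,0.82,-0.26,0,-0.27],[1,0.82,-0.24,0,-0.27],[1,0.83,-0.21,0,-0.27],[1,0.84,-0.18,0,-0.27],[1,0.84,-0.15,0,-0.27],[1,0.85,-0.13,0,-0.27],[1,0.85,-0.1,0,-0.27],[1,0.86,-0.07,0,-0.27],[1,0.86,-0.04,0,-0.27],[1,0.86,-0.01,0,-0.27],[1,0.86,0.01,0,-0.27],[1,0.86,0.04,0,-0.27],[1,0.86,0.07,0,-0.27],[1,0.85,0.1,0,-0.27],[1,0.6,0.08,0,-0.27],[1,0.4,0.07,0,-0.2],[1,0.2,0.04,0,0]]])

```text
clock: 16.48
position: [525.9, 12.1, 191.8]
orientation: [2.056, 2.375, -0.0]
ft_force: [0.4, 0.1, -5.6]
width: 11.6
finger_force: 40.0
```

```bash
python3 plan.py 525.3 13 192 0.143 22
```

```text
t 16.48 [525.9  12.1 191.8] toolY 0.144 tilt [-0. -0. -1.] F [ 0.4  0.1 -5.6] w 11.6 q [-0.76  0.18  0.7   1.94 -0.13  1.06  0.14] n 1 turn 0.006
[[0.037, -0.019, -0.01, np.float64(0.006)]]
```

Emit:
apply_moves(motion=[[[1,0.04,-0.02,0,0],[1,0,0,0.4,0],[1,0,0,0.6,0],[1,0,0,0.6,0],[1,0,0,0.6,0],[1,0,0,0.6,0],[1,0,0,0.4,0],[1,0,0,0.2,0],[1,0,0,0,0]]])

```text
clock: 17.6
position: [525.3, 12.6, 106.7]
orientation: [-2.057, -2.374, 0.0]
ft_force: [0.1, -0.8, -4.5]
width: 11.8
finger_force: 40.0
```

Emit:
apply_moves(motion=[[[1,0,0,0.2,0],[1,0,0,0.3,0],[1,0,0,0.3,0],[1,0,0,0.2,0],[1,0,0,0.1,0],[1,0,0,0,0]]])

```text
clock: 18.35
position: [525.2, 12.6, 79.1]
orientation: [-2.057, -2.375, 0.0]
ft_force: [0.9, -0.0, -5.4]
width: 11.4
finger_force: 40.0
```

Nothing has snagged and 5 mm remain. I'll step down slowly until the weight comes off.

Emit:
apply_moves(motion=[[[1,0,0,0.06,0],[1,0,0,0.06,0],[1,0,0,0.04,0],[1,0,0,0.03,0],[1,0,0,0,0]]])

```text
clock: 18.98
position: [525.2, 12.7, 74.5]
orientation: [-2.057, -2.375, 0.0]
ft_force: [-0.1, -0.5, -5.1]
width: 11.4
finger_force: 40.0
```

Emit:
apply_moves(motion=[[[1,0,0,0.03,0],[1,0,0,0.03,0],[1,0,0,0,0]]])

```text
clock: 19.35
position: [525.3, 12.7, 74.2]
orientation: [-2.057, -2.374, -0.001]
ft_force: [-11.2, -0.6, 25.1]
width: 11.8
finger_force: 40.0
```

Contact came at 74.2, which is 50 mm above where it was gripped, so the basket is on the floor. I'll ease off and release, opening only partly inside the tank.

Emit:
apply_moves(motion=[[[1,0,0,-0.04,0],[1,0,0,0,0],[0.5,0,0,0,0],[0.5,0,0,0,0],[0.5,0,0,0,0],[0.5,0,0,0,0],[0.5,0,0,-0.3,0],[0.5,0,0,-0.8,0],[0.5,0,0,-1,0],[0.5,0,0,-1,0],[0.5,0,0,-1,0],[0.5,0,0,-1,0],[0.5,0,0,-1,0],[0.5,0,0,-1,0]]])

```text
clock: 21.1
position: [525.1, 12.5, 252.9]
orientation: [2.057, 2.374, 0.001]
ft_force: [-0.2, 0.0, 0.1]
width: 47.1
finger_force: 0.0
```

```bash
python3 plan.py 506.5 373 200 0.133 24
```

```text
t 21.10 [525.1  12.5 252.9] toolY 0.143 tilt [ 0.  0. -1.] F [-0.2  0.   0.1] w 47.1 q [-0.79  0.11  0.72  1.86 -0.08  1.19  0.09] n 16 turn 0.005
[[0.899, 0.082, 0.132, np.float64(0.005)], [0.899, 0.081, 0.132, np.float64(0.005)], [0.899, 0.081, 0.132, np.float64(0.005)], [0.899, 0.08, 0.132, np.float64(0.005)], [0.899, 0.08, 0.132, np.float64(0.005)], [0.899, 0.079, 0.132, np.float64(0.005)], [0.899, 0.079, 0.133, np.float64(0.005)], [0.899, 0.078, 0.132, np.float64(0.005)], [0.899, 0.078, 0.133, np.float64(0.005)], [0.899, 0.077, 0.132, np.float64(0.005)], [0.899, 0.077, 0.133, np.float64(0.005)], [0.899, 0.076, 0.132, np.float64(0.005)], [0.899, 0.076, 0.133, np.float64(0.005)], [0.899, 0.075, 0.132, np.float64(0.005)], [0.9, 0.075, 0.133, np.float64(0.005)], [0.9, 0.074, 0.132, np.float64(0.005)]]
```

```bash
python3 wr.py w3; python3 - <<'E'
import cv2; from h import *
w=cv2.imread("pics/w3.png")
cv2.imwrite("pics/w3c.png",tile(w,200,30,240,180,800,600))
E
```

```text
[525.1  12.5 252.9] [309.70691629   0.         314.55901276] [[0.99, -0.136, -0.039, 513.95], [0.142, 0.953, 0.269, 90.549], [0.001, -0.272, 0.962, 468.884], [0.0, 0.0, 0.0, 1.0]]
```

View pics/w3c.png

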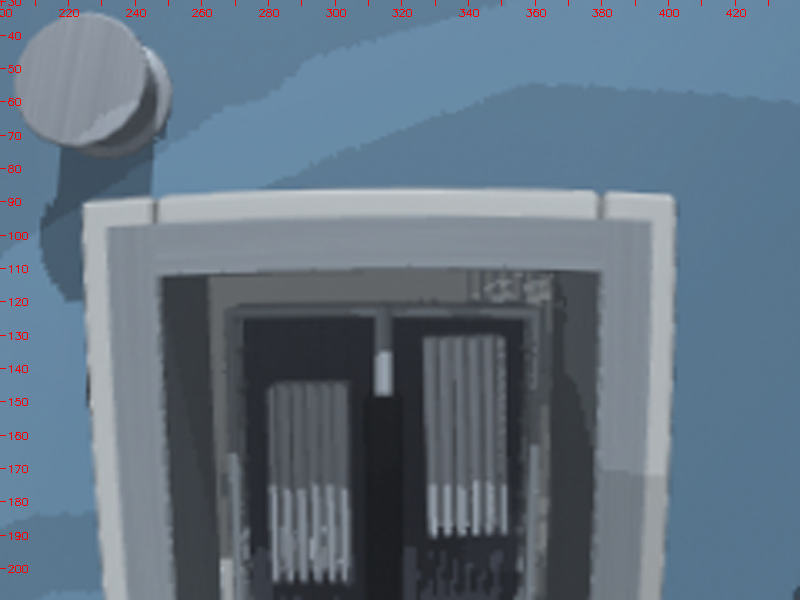

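Emit:
apply_moves(motion=[[[0.5,0.5,0.05,0.07,0],[0.2,0.9,0.08,0.13,0.01],[0,0.9,0.08,0.13,0.01],[0,0.9,0.08,0.13,0.01],[0,0.9,0.08,0.13,0.01],[0,0.9,0.08,0.13,0.01],[0,0.9,0.08,0.13,0.01],[0,0.9,0.08,0.13,0.01],[0,0.9,0.08,0.13,0.01],[0,0.9,0.08,0.13,0.01],[0,0.9,0.08,0.13,0.01],[0,0.9,0.08,0.13,0],[0,0.9,0.08,0.13,0],[0,0.9,0.08,0.13,0],[0,0.9,0.08,0.13,0],[0,0.9,0.07,0.13,0],[0,0.4,0.03,0.07,0],[0,0,0,0,0]]])

```text
clock: 23.4
position: [507.8, 374.1, 198.9]
orientation: [2.07, 2.363, -0.001]
ft_force: [-0.3, -0.2, -0.7]
width: 94.2
finger_force: 0.0
```

```bash
python3 plan.py 507 373 -10 0.133 24
```

```text
t 23.40 [507.8 374.1 198.9] toolY 0.132 tilt [-0.001 -0.    -1.   ] F [-0.3 -0.2 -0.7] w 94.2 q [-1.13  0.36  0.51  1.7  -0.19  1.14 -0.43] n 9 turn -0.001
[[-0.004, -0.004, 0.929, np.float64(-0.001)], [-0.004, -0.004, 0.929, np.float64(-0.001)], [-0.004, -0.004, 0.928, np.float64(-0.001)], [-0.004, -0.004, 0.929, np.float64(-0.001)], [-0.003, -0.004, 0.928, np.float64(-0.001)], [-0.004, -0.004, 0.929, np.float64(-0.001)], [-0.003, -0.004, 0.928, np.float64(-0.001)], [-0.004, -0.004, 0.929, np.float64(-0.001)], [-0.003, -0.004, 0.928, np.float64(-0.001)]]
```

The wrist view shows the basket standing square in the tank with both heat sinks inside. The tank's +y mouth corners are at tile (160,277) and (602,270), i.e. px (247.5,112.6) and (380.1,110.5). I'll refine the tank pose from these and grip the lid.

```bash
python3 - <<'E'
from wb import *
p=back("w3",[(247.5,112.6),(380.1,110.5),(378.6,209.5),(251.7,209.5)],145); print(p.round(1))
d=p[1]-p[0]; a=np.arctan2(d[1],d[0]); print(a,np.linalg.norm(d))
y=np.array([-np.sin(a),np.cos(a)]); print("centre",(p[0]+p[1])[:2]/2-82.5*y)
m=(p[2]+p[3])/2; q=(p[0]+p[1])/2; print("axis yaw",np.arctan2(-(q-m)[0],(q-m)[1]))
for yy in (.137,.142,.147): print(yy,q[:2]-82.5*np.array([-np.sin(yy),np.cos(yy)]))
o=back("w3",[(200+83*.3-.5,30+203*.3-.5),(200+675*.3-.5,30+195*.3-.5)],145); print(o.round(1),np.linalg.norm(o[1]-o[0]),o.mean(0)[:2]-107.5*np.array([-np.sin(.142),np.cos(.142)]))
E
```

```text
[[444.3  82.6 145. ]
 [581.5 104.4 145. ]
 [599.6  -2.6 145. ]
 [459.7 -22.6 145. ]]
0.15773459202826773 138.92025301410112
centre [525.88105197  12.03808653]
axis yaw 0.15628140764016735
0.137 [524.18901954  11.78691541]
0.142 [524.59751195  11.84427264]
0.147 [525.00571246  11.90367161]
[[416.1 103.9 145. ]
 [601.3 132.8 145. ]] 187.4313641873878 [523.8931222   11.95145023]
```

Emit:
apply_moves(motion=[[[0,-0.04,-0.03,0.9,0],[0,0,0,1,0],[0,0,0,1,0],[0,0,0,1,0],[0,0,0,1,0],[0,0,0,1,0],[0,0,0,0.9,0],[0,0,0,0.7,0],[0,0,0,0.5,0],[0,0,0,0.2,0],[0,0,0,0.1,0],[0,0,0,0,0]]])

```text
clock: 24.9
position: [507.6, 372.8, -7.9]
orientation: [2.071, 2.362, 0.001]
ft_force: [0.3, 0.1, -0.4]
width: 93.9
finger_force: 0.0
```

Emit:
apply_moves(motion=[[[1,0,0,0,0],[1,0,0,0,0],[1,0,0,0,0],[1,0,0,0,0],[1,0,0,0,0],[1,0,0,0,0],[1,0,0,0,0],[1,0,0,0,0],[1,0,0,0,0],[1,0,0,0,0]]], newtons=50)

```text
clock: 26.15
position: [507.3, 372.6, -8.3]
orientation: [-2.071, -2.362, 0.0]
ft_force: [0.3, -0.3, 0.3]
width: 11.5
finger_force: 50.0
```

Emit:
apply_moves(motion=[[[1,0,0,-0.2,0],[1,0,0,-0.4,0],[1,0,0,-0.7,0],[1,0,0,-0.9,0],[1,0,0,-1,0],[1,0,0,-1,0],[1,0,0,-1,0],[1,0,0,-1,0],[1,0,0,-0.8,0],[1,0,0,-0.4,0],[1,0,0,0,0]]])

```text
clock: 27.52
position: [507.5, 372.8, 177.2]
orientation: [-2.071, -2.362, -0.001]
ft_force: [-0.3, 0.3, -3.0]
width: 11.2
finger_force: 50.0
```

```bash
python3 wr.py w4;python3 plan.py 525.2 12.5 180 0.15 22
```

```text
[507.5 372.8 177.2] [309.70691629   0.         314.55901276] [[0.991, -0.125, -0.036, 497.195], [0.13, 0.954, 0.269, 450.837], [0.001, -0.272, 0.962, 393.265], [0.0, 0.0, 0.0, 1.0]]
t 27.57 [507.1 372.6 176.5] toolY 0.131 tilt [-0. -0. -1.] F [-0.5 -0.5 -2.9] w 11.5 q [-1.13  0.38  0.51  1.73 -0.2   1.09 -0.42] n 17 turn -0.009
[[-0.845, -0.069, -0.008, np.float64(-0.009)], [-0.845, -0.07, -0.008, np.float64(-0.009)], [-0.845, -0.071, -0.008, np.float64(-0.009)], [-0.845, -0.071, -0.008, np.float64(-0.009)], [-0.845, -0.072, -0.008, np.float64(-0.009)], [-0.845, -0.073, -0.008, np.float64(-0.009)], [-0.845, -0.074, -0.008, np.float64(-0.009)], [-0.845, -0.075, -0.008, np.float64(-0.009)], [-0.845, -0.076, -0.008, np.float64(-0.009)], [-0.845, -0.077, -0.008, np.float64(-0.009)], [-0.845, -0.078, -0.008, np.float64(-0.009)], [-0.845, -0.079, -0.008, np.float64(-0.009)], [-0.845, -0.08, -0.009, np.float64(-0.009)], [-0.845, -0.081, -0.008, np.float64(-0.009)], [-0.844, -0.082, -0.009, np.float64(-0.009)], [-0.844, -0.082, -0.008, np.float64(-0.009)], [-0.845, -0.084, -0.009, np.float64(-0.009)]]
```

Emit:
apply_moves(motion=[[[1,-0.4,-0.03,0,0],[1,-0.85,-0.07,0,-0.01],[1,-0.85,-0.07,0,-0.01],[1,-0.85,-0.07,0,-0.01],[1,-0.85,-0.07,0,-0.01],[1,-0.85,-0.07,0,-0.01],[1,-0.85,-0.07,0,-0.01],[1,-0.85,-0.07,0,-0.01],[1,-0.85,-0.08,0,-0.01],[1,-0.85,-0.08,0,-0.01],[1,-0.85,-0.08,0,-0.01],[1,-0.85,-0.08,0,-0.01],[1,-0.85,-0.08,0,-0.01],[1,-0.85,-0.08,0,-0.01],[1,-0.85,-0.08,0,-0.01],[1,-0.85,-0.08,0,-0.01],[1,-0.8,-0.08,0,-0.01],[1,-0.4,-0.04,0,0],[1,-0.1,-0.02,0,0],[1,0,0,0,0]]])

```text
clock: 30.08
position: [525.7, 10.8, 176.7]
orientation: [-2.048, -2.382, 0.0]
ft_force: [-0.2, -0.9, -2.6]
width: 11.6
finger_force: 50.0
```

```bash
python3 plan.py 525.2 12.5 160 0.15 22; python3 - <<'E'
from plant import ctrl; from h import *; import pickle
w=ctrl.read_camera("wrist")[:,:,::-1].copy();s=ctrl.read_camera("scene")[:,:,::-1].copy(); t=ctrl.read_camera("top")[:,:,::-1].copy(); w4=cv2.imread("pics/w4.png")
pickle.dump((ctrl.get_calibration("wrist"),ctrl.get_state()),open("pics/w5.pkl","wb"))
tiles([(s,275,110,140,105,400,300),(t,252,170,140,105,400,300),(w,190,60,240,180,400,300),(w4,190,60,240,180,400,300)],"pics/v1.png")
E
```

```text
t 30.07 [525.7  10.8 176.7] toolY 0.151 tilt [ 0. -0. -1.] F [-0.2 -0.9 -2.6] w 11.6 q [-0.73  0.2   0.68  1.96 -0.14  1.03  0.16] n 1 turn 0.007
[[0.071, -0.008, 0.669, np.float64(0.007)]]
```

View pics/v1.png

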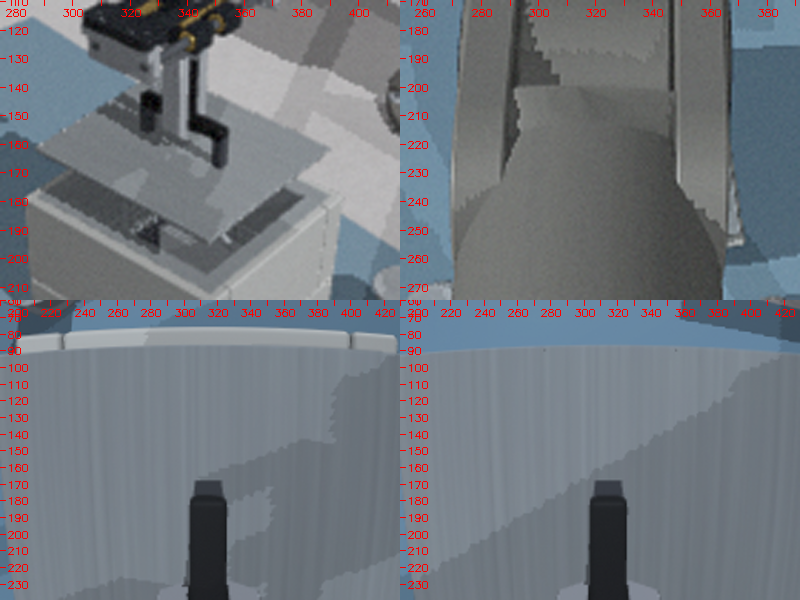

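The lid is level and hasn't slipped in the grip. In the wrist view the lid's +y edge is at v≈87 and the cleaner's +y edge at v≈76, both near u=314. I'll check the along-y alignment with these.

```bash
python3 - <<'E'
from wb import *
c,s=pickle.load(open("pics/w5.pkl","rb")); t=s["position"]; a=.15; ax=np.array([-np.sin(a),np.cos(a),0]);bx=np.array([np.cos(a),np.sin(a),0])
for uv,z in(((309,87.1),198),((314,76.3),145)):
    p=back("w5",[uv],z)[0]; print(p.round(1),"along y from TCP",((p-t)@ax).round(1))
E
```

```text
[508.1 104.7 198. ] along y from TCP 95.3
[509.1 118.2 145. ] along y from TCP 108.5
```

Emit:
apply_moves(motion=[[[1,0.08,-0.02,0.2,0],[1,0,0,0.4,0],[1,0,0,0.4,0],[1,0,0,0.3,0],[1,0,0,0.15,0],[1,0,0,0,0],[1,0,0,0,0]]])

```text
clock: 31.1
position: [525.1, 12.2, 140.8]
orientation: [2.048, 2.382, 0.0]
ft_force: [0.3, -0.5, -2.8]
width: 11.7
finger_force: 50.0
```

Emit:
apply_moves(motion=[[[1,0,0,0.06,0],[1,0,0,0.06,0],[1,0,0,0.06,0],[1,0,0,0,0]]])

```text
clock: 31.6
position: [524.8, 12.3, 135.9]
orientation: [-2.048, -2.382, 0.0]
ft_force: [0.2, -0.1, -2.5]
width: 11.8
finger_force: 50.0
```

Emit:
apply_moves(motion=[[[1,0,0,0.06,0],[1,0,0,0.06,0],[1,0,0,0.06,0],[1,0,0,0.04,0],[1,0,0,0,0]]])

```text
clock: 32.22
position: [524.8, 12.2, 130.4]
orientation: [-2.048, -2.382, 0.0]
ft_force: [0.8, 0.7, -2.1]
width: 11.9
finger_force: 50.0
```

The step has entered the mouth freely, with 1.7 mm to go.

Emit:
apply_moves(motion=[[[1,0,0,0.03,0],[1,0,0,0.03,0],[1,0,0,0.02,0],[1,0,0,0,0]]])

```text
clock: 32.72
position: [524.9, 12.3, 128.7]
orientation: [-2.048, -2.382, -0.0]
ft_force: [-2.2, -0.8, 2.6]
width: 11.3
finger_force: 50.0
```

Contact came at 128.7, exactly the expected seat. I'll release, retreat and look.

Emit:
apply_moves(motion=[[[0.5,0,0,0,0],[0.3,0,0,0,0],[0.3,0,0,0,0],[0.3,0,0,0,0],[0.3,0,0,0,0],[0.3,0,0,-0.3,0],[0.3,0,0,-0.8,0],[0.3,0,0,-1,0],[0.3,0,0,-1,0],[0.3,0,0,-1,0],[0.3,0,0,-1,0],[0.3,0,0,-1,0],[0.3,0,0,0,0]]])

```text
clock: 34.35
position: [525.8, 12.2, 283.0]
orientation: [2.048, 2.381, 0.004]
ft_force: [-0.3, 0.1, 0.2]
width: 66.0
finger_force: 0.0
```

```bash
python3 wr.py w6; python3 - <<'E'
from plant import ctrl; from h import *
s=ctrl.read_camera("scene")[:,:,::-1].copy(); w=cv2.imread("pics/w6.png")
print(ctrl.get_state()["width"],ctrl.get_state()["ft_force"])
tiles([(s,275,120,140,105,400,300),(s,0,0,640,400,400,300),(w,190,60,240,180,400,300),(w,0,0,640,400,400,300)],"pics/v2.png")
E
```

```text
[525.8  12.2 283. ] [309.70691629   0.         314.55901276] [[0.989, -0.142, -0.044, 513.477], [0.149, 0.952, 0.268, 89.952], [0.003, -0.271, 0.962, 499.035], [0.0, 0.0, 0.0, 1.0]]
65.76418890276955 [ 0.15732911 -0.25221848 -0.61538868]
```

View pics/v2.png

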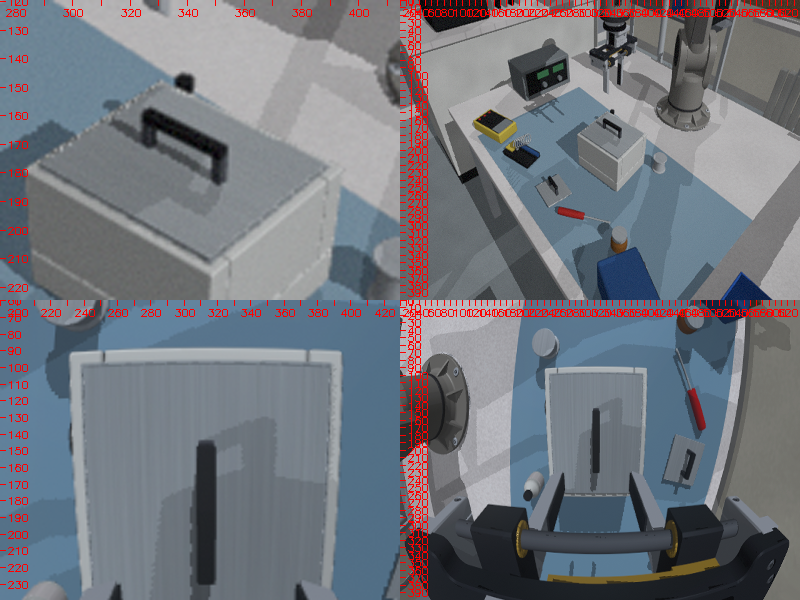

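The lid sits square and flush on the tank, with even margins all round (plate edges at wrist u≈240 and 388). The bystanders are untouched and the gripper is clear.

```bash
python3 -c "
from plant import ctrl; print(ctrl.sign_off())"
```

```text
the job is handed in; nothing more can be done
None
```

The job is handed in at about 34 s: the basket with both heat sinks stands on the tank floor and the lid sits squarely and fully down on the tank, after a first grasp closed above the handle without touching anything and was redone lower.

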